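Free the bedside flashlight and aim it at the bed

ROBOT

A 7-joint arm with a two-finger parallel gripper is mounted at the origin on the work surface. World frame = base frame: x ahead of the robot, y to its left, z up, the work surface at z = 0. Lengths are in m, angles in degrees, forces in N, time in s.
With the tool pointing down it reaches from about 0.35 to 0.775 m from the base axis. Payload 3.1 kg.
Tool frame: the origin (TCP) lies on the centre line of the jaws, within the pads' length; the fingertips stand 17 mm ahead of it and the grasp point (between the pads) lies 2 mm behind it (robot.tip_reach is the distance from the TCP to the fingertips, in m); z points along the fingers, y is the direction in which the jaws open and shut (so a half turn about z gives the same grasp; the last joint's range is limited). The gripper opens to 85 mm and grips with 20 to 120 N. Pads are 22 mm wide; open, the fingers measure 114 mm over their backs; the gripper's body (76 mm by 85 mm) begins 54 mm behind the grasp point. The pads swing forward as they close: fully open they stand 13 mm farther back than shut.
Start: joints at [-71.717, 17.813, 0.802, 86.603, -0.252, 75.585, -1.558], TCP at [0.194, 0.515, 0.248] pointing down, gripper open.
Joint ranges: [-154.91, 154.91], [-16.99, 109.72], [-72.82, 74.43], [7.12, 147.25], [-82.49, 262.49], [11.32, 116.49], [-174.64, 174.64]. Speed limits (degrees/s): [159.86, 159.86, 180, 180, 180, 180, 180].

INTERFACE

Orientations are given as [roll, pitch, yaw] about the fixed x, y, z axes, in that order (R = Rz(yaw) Ry(pitch) Rx(roll)).
In Python, from station import robot, fingers, vision, workorder, recognise gives the robot as it stands. Calls block until the motion is done:
- robot.move_to(position, orientation): joint-space move of the TCP to a pose.
- robot.line_to(position, orientation=None, velocity=0.15, f_stop=None): straight line of the TCP; orientation=None keeps the orientation; velocity is the mean speed in m/s. With f_stop (N) it stops when the force on the tool has changed by that much, and returns True; else False.
- robot.move_j(angles): joint-space move.
- fingers.gripper_to(opening, force=None): opening from 0.0 (shut) to 1.0 (fully open); force is the grip in N (None keeps the last); returns when the fingers have stopped.
- robot.pause(seconds).
- robot.inverse_kinematics(position, orientation): joint angles nearest the present ones, or None.
- vision.grab_frame(name): name is "scene" or "top"; returns the picture (400x640x3 uint8, red, green, blue); there is no depth.
- vision.calibration(name): a dict with "mtx" (3x3 intrinsics, pixels), "extrinsics" (4x4, takes a point from world to camera coordinates). Camera axes: x right, y up, looking along -z (the intrinsics and any distortion apply to the point x, -y, -z); pixel columns grow to the right and rows downward; lengths in m; the calibration is good to about 2 mm. A picture is of the moment at which its call begins. calibration takes no time and is no camera call.
A pose or a line that the arm cannot do raises robot.PlanningError and nothing moves.
- workorder.close_job(): hands the job in, once; it reports no verdict.
Trained networks look in the newest picture that a camera, given by its name, has taken for a name from the list of things; names that differ only in an ending like _2 or _b are one class to them, and where a whole thing is asked for, a point or a joint stands for the part that bears it (a point fixed in the world has none). Each returns a list of dicts, best first, with "p" (0 to 1); they miss things now and then, are a little off and sometimes report something else, mostly with a low value. They report only what shows in the picture. A call takes as long as a camera call.
- recognise(label, camera): "rect" ([centre column, centre row, width, height] in pixels, round what is visible of it).
Readings, each from a call of its own:
- robot.current_time_s(): time.
- robot.current_joint_positions(): joint angles.
- robot.current_dq(): joint speeds.
- robot.current_joint_torque(): joint torques, N m.
- robot.current_tool_pos(): TCP position.
- robot.current_eef_rot(): TCP orientation.
- robot.current_contact_force(): force on the tool from outside, world axes, zero at the start.
- robot.current_torque(): the same for the moment, N m.
- robot.current_finger_gap(): opening from 0.0 (shut) to 1.0 (fully open).
Only numpy, scipy, OpenCV 4.12 (cv2) and the standard library are available. Lean on these libraries where they do the work, as an engineer would, in place of code of your own. Each camera call takes 0.05 s, during which the arm holds its last target. There are 200 camera calls.

TASK

Lift the bangle up off the flashlight it hangs around and set it down flat in the trinket tray, without dropping it, while the flashlight still stands in its cradle. Then draw the flashlight up out of its cradle, tip it so that its lens points away from you, slanting down about 45 degrees towards the bed, and finish still holding it like that, still, with all of it at least 15 cm above the nightstand top. Leave the other things where they are.

Things in the scene. Friction and masses are not known exactly. Their poses are not given: they have to be found in the camera images.
- flashlight_grip (a point): Middle of the handle of a stubby orange flashlight, 98 mm long, 0.1 to 0.2 kg, standing lens down in its cradle, tail end 103 mm above the nightstand. Own z runs from lens to tail: head 54 mm diameter from 0 to 42 mm, collar 42 mm diameter to 50 mm, plain round handle 28 mm diameter to 98 mm, a 3 mm high switch on its end face. This point is on the axis at 76 mm
- flashlight_lens (a point): Centre of the flashlight's lens face, on its axis, 76 mm from flashlight_grip; z axis as for flashlight_grip (pointing away from the beam)
- bangle_center (a point): Centre of a wooden bangle: round ring, 62 mm outer, 48 mm inner diameter, 14 mm high, 25 to 50 g; z is its axis. It hangs around the flashlight, flat on the wide head around the collar, underside 47 mm above the nightstand; the handle stands 42 mm out above it. Lifting the flashlight takes the bangle along. Its outside is free from 27 mm above the nightstand up
- cradle_mouth (a point): Centre of the mouth of the flashlight's cradle: white round socket fixed to the nightstand, 86 mm outer diameter, 27 mm tall; bore 59 mm diameter, 22 mm deep; z up
- tray_in (a point): Centre of the inner floor of the trinket tray: square dark wooden tray fixed to the nightstand, 150 x 150 mm outside, 140 x 140 mm inside, walls 18 mm tall, floor 5 mm above the nightstand; x and y lie along its sides. Tray and cradle stand left and right of the middle, and may be swapped
- bed_dir (a point): Nothing to touch: a point in the air that only gives a direction. The bed lies beyond the far edge of the nightstand, straight ahead of the robot (+x). The z axis here slants 45 degrees up and back towards the robot: the z axis of the flashlight should end roughly along it
- lip_balm: Lip balm tube standing upright, 17 mm diameter, 68 mm tall, between the tray and the cradle; loose bystander, origin at the centre of its underside; leave it where it is
- binder_clip: Small metal binder clip standing on its back, about 38 x 32 x 22 mm; loose bystander, origin at the centre of its underside; leave it where it is
- mug: White ceramic mug, 80 mm diameter, 90 mm tall, handle to its own +y; loose bystander, origin at the centre of its underside; leave it where it is
- cream: White hand cream bottle, 44 mm diameter, 110 mm tall; loose bystander, origin at the centre of its underside; leave it where it is
- glasses_case: Dark spectacle case, 60 x 160 x 35 mm; loose bystander, origin at the centre of its underside; leave it where it is
- remote: Black remote control, 150 x 42 x 16 mm; loose bystander, origin at the centre of its underside; leave it where it is

How it is judged:
By the outcome, as a careful person would: the job done as asked, in the order asked, and still so for the second after the job is handed in, while the arm keeps its last pose, push and grip.
It also fails if it takes over 61 s, if anything falls off the work surface, if the arm or the gripper's body presses on something with over 40 N, if the wrist force passes 120 N, or if a joint passes its speed limit or range.

## Working session

There is one attempt and no reset: what is moved stays moved. The work goes in short steps, each a Python script; the robot and the scene stay as the last script left them, time stands still between calls to the robot, and variables do not carry over. Pictures are saved under pics/ and viewed, about 8 in all and at most 12, crops included, and the job is handed in when it is done.

```bash
mkdir -p pics; ls; python3 - <<'E'
from station import robot, fingers, vision, workorder, recognise
import cv2
ims=[]
for c in ("scene","top"):
    im=vision.grab_frame(c); cv2.imwrite(f"pics/{c}0.png",im[:,:,::-1])
    k=vision.calibration(c); print(c,k)
    for n in ("flashlight_grip","bangle_center","cradle_mouth","tray_in","lip_balm","binder_clip","mug","cream","glasses_case","remote"):
        r=recognise(n,c)
        print(n,[(x["p"],[round(float(v),1) for v in x["rect"]]) for x in r[:2]])
E
```

```text
pics
scene {'mtx': array([[470.41012324,   0.        , 317.40749378],
       [  0.        , 470.41012324, 203.06499547],
       [  0.        ,   0.        ,   1.        ]]), 'extrinsics': array([[-0.85196704,  0.52344762, -0.0124401 ,  0.50338316],
       [-0.39054814, -0.61947513,  0.68097189,  0.14168357],
       [ 0.34874678,  0.58502406,  0.73220389, -1.55570301],
       [ 0.        ,  0.        ,  0.        ,  1.        ]])}
flashlight_grip [(0.8, [320.6, 177.8, 19.4, 28.4]), (0.33, [265.4, 156.9, 41.9, 26.9])]
bangle_center [(0.66, [325.5, 180.3, 15.0, 10.7])]
cradle_mouth [(0.87, [320.9, 190.8, 29.1, 15.5])]
tray_in [(0.65, [376.6, 273.1, 78.3, 63.5])]
lip_balm [(0.49, [336.9, 217.6, 7.5, 20.0])]
binder_clip [(0.42, [313.3, 232.2, 13.8, 9.6])]
mug [(0.92, [289.8, 288.4, 35.9, 56.2]), (0.43, [265.0, 154.9, 41.3, 31.2])]
cream [(0.61, [245.5, 210.0, 19.8, 32.6])]
glasses_case [(0.72, [429.4, 325.7, 46.3, 65.0])]
remote [(0.77, [264.1, 155.6, 42.5, 28.1])]
top {'mtx': array([[375.54608686,   0.        , 320.13895917],
       [  0.        , 375.54608686, 200.59920584],
       [  0
[... 272 characters left out ...]
0923848e-01,
        -9.37154918e-01],
       [ 0.00000000e+00,  0.00000000e+00,  0.00000000e+00,
         1.00000000e+00]])}
flashlight_grip [(0.8, [384.2, 262.4, 16.0, 22.7])]
bangle_center [(0.61, [384.5, 258.9, 23.7, 20.4])]
cradle_mouth [(0.69, [381.3, 260.8, 33.0, 37.1])]
tray_in [(0.8, [260.6, 245.3, 65.8, 63.4]), (0.73, [383.4, 258.4, 17.8, 16.6])]
lip_balm [(0.59, [329.1, 239.9, 6.9, 5.7]), (0.42, [385.8, 262.9, 17.8, 17.7])]
binder_clip [(0.61, [330.5, 218.3, 13.4, 11.0])]
mug [(0.68, [277.4, 160.2, 40.2, 39.6]), (0.52, [331.2, 218.1, 14.5, 9.5])]
cream [(0.63, [385.3, 163.9, 18.0, 24.0])]
glasses_case [(0.68, [184.6, 249.1, 60.5, 32.2])]
remote [(0.74, [468.6, 234.6, 35.1, 55.0])]
```

```bash
cat > h.py <<'E'
from station import robot, fingers, vision, workorder, recognise
import numpy as np, cv2
def ray(c,u,v):
    k=vision.calibration(c);M=k["mtx"];E=k["extrinsics"]
    d=np.linalg.inv(M)@[u,v,1];d=np.array([d[0],-d[1],-d[2]])
    R=E[:3,:3];return -R.T@E[:3,3],R.T@d
def atz(c,u,v,z):
    o,d=ray(c,u,v);return o+d*(z-o[2])/d[2]
def px(c,p):
    k=vision.calibration(c);q=k["extrinsics"]@np.append(p,1);q=k["mtx"]@[q[0],-q[1],-q[2]];return q[:2]/q[2]
E
python3 - <<'E'
from h import *
a=cv2.imread("pics/scene0.png")[130:370,220:480];b=cv2.imread("pics/top0.png")[130:310,150:510]
cv2.imwrite("pics/v1.png",np.vstack([cv2.resize(cv2.resize(b,None,fx=2,fy=2),(720,360)),np.zeros((0,720,3),np.uint8)]))
cv2.imwrite("pics/v2.png",cv2.resize(a,None,fx=2.4,fy=2.4,interpolation=cv2.INTER_CUBIC))
for c,rows in (("top",[("fl",384.2,262.4,.08),("bangle",384.5,258.9,.054),("cradle",381.3,260.8,.02),("tray",260.6,245.3,.01),("lip",329.1,239.9,.06),("clip",330.5,218.3,.015),("mug",277.4,160.2,.045),("cream",385.3,163.9,.055),("case",184.6,249.1,.02),("remote",468.6,234.6,.008)]),
 ("scene",[("fl",320.6,177.8,.07),("bangle",325.5,180.3,.054),("cradle",320.9,190.8,.015),("tray",376.6,273.1,.01),("lip",336.9,217.6,.034)])):
    for n,u,v,z in rows: print(c,n,atz(c,u,v,z).round(3))
E
```

```text
top fl [ 0.473 -0.144  0.08 ]
top bangle [ 0.483 -0.149  0.054]
top cradle [ 0.479 -0.146  0.02 ]
top tray [0.522 0.182 0.01 ]
top lip [ 0.532 -0.006  0.06 ]
top clip [ 0.596 -0.01   0.015]
top mug [0.754 0.136 0.045]
top cream [ 0.739 -0.16   0.055]
top case [0.511 0.387 0.02 ]
top remote [ 0.55  -0.389  0.008]
scene fl [ 0.498 -0.131  0.07 ]
scene bangle [ 0.483 -0.128  0.054]
scene cradle [ 0.498 -0.13   0.015]
scene tray [0.532 0.203 0.01 ]
scene lip [0.526 0.002 0.034]
```

View pics/v1.png

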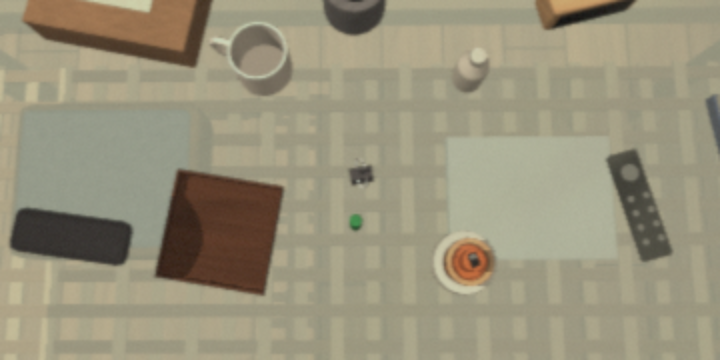

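View pics/v2.png

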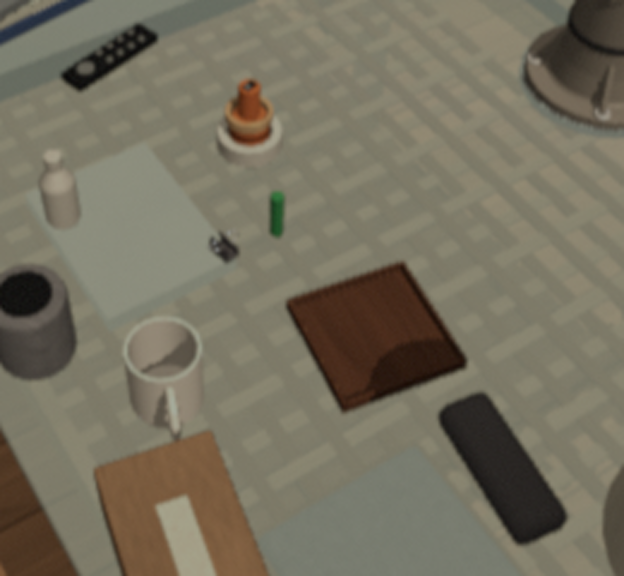

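V1 (top): the flashlight's tail is at about px (386.5,260), the bangle at (384.5,260.5) and the cradle at (382.5,261). The tray corners average (260.4,246), yawed about −10°. V2 (scene): flashlight tail at about (324,165), tray centre at (376.5,268.8). The area around both is clear. Next I'll refine by colour and triangulation.

```bash
python3 - <<'E'
from h import *
print("tray",atz("top",260.4,246,.018),atz("scene",376.5,268.75,.018))
print("tail top",atz("top",386.5,260,.104),"scene",atz("scene",324.2,165,.104))
print("bangle",atz("top",384.5,260.5,.061),"cradle",atz("top",382.5,261.2,.027))
# silhouette fit: cradle+flashlight column in both images by colour
for c,(x0,x1,y0,y1) in (("top",(360,405,235,285)),("scene",(300,345,155,205))):
    im=cv2.imread(f"pics/{c}0.png")[y0:y1,x0:x1].astype(int); b,g,r=im[...,0],im[...,1],im[...,2]
    m=(r-b>70); ys,xs=np.nonzero(m); print(c,"orange/wood",m.sum(),xs.mean()+x0,ys.mean()+y0,xs.min()+x0,xs.max()+x0,ys.min()+y0,ys.max()+y0)
for p in [(.478,-.146),(.483,-.141),(.478,-.136)]:
    print(p,[ (c,px(c,(*p,.061)).round(1),px(c,(*p,.103)).round(1),px(c,(*p,.027)).round(1)) for c in ("top","scene")])
print(robot.current_eef_rot(),robot.tip_reach,robot.current_time_s())
for yaw in (90,0,180,-90):
  for p,o in (((.48,-.145,.06),[180,0,yaw]),((.52,.185,.02),[180,0,yaw]),((.48,-.145,.35),[180,-45,yaw])):
    q=robot.inverse_kinematics(p,o); print(yaw,p,None if q is None else np.round(q,0))
E
```

```text
tray [0.51932046 0.18114393 0.018     ] [0.52771567 0.19614892 0.018     ]
tail top [ 0.47813441 -0.14652154  0.104     ] scene [ 0.4789597  -0.14115443  0.104     ]
bangle [ 0.47850008 -0.14814862  0.061     ] cradle [ 0.47790921 -0.14797606  0.027     ]
top orange/wood 372 383.3306451612903 260.68548387096774 373 394 249 272
scene orange/wood 206 324.06310679611653 176.56796116504853 315 332 164 189
(0.478, -0.146) [('top', array([383.7, 260.7]), array([386.2, 260.1]), array([381.8, 261.2])), ('scene', array([323.6, 174.4]), array([323.6, 164.2]), array([323.7, 182.4]))]
(0.483, -0.141) [('top', array([381.7, 258.7]), array([384.1, 258. ]), array([379.8, 259.3])), ('scene', array([323.1, 176. ]), array([323.1, 165.8]), array([323.2, 184. ]))]
(0.478, -0.136) [('top', array([379.8, 260.7]), array([382.2, 260.1]), array([378. , 261.2])), ('scene', array([325.4, 176.4]), array([325.4, 166.1]), array([325.4, 184.4]))]
[-1.79999881e+02  2.02547263e-03  1.59330482e+02] 0.017 1.1
90 (0.48, -0.145, 0.06) [-29.  36.  61. 110. -38.  58.  49.]
90 (0.52, 0.185, 0.02) [-42.  34.  29. 103. -21.  49.  -4.]
90 (0.48, -0.145, 0.35) [ 17.  28.  32.  76. -46. 114.  45.]
0 (0.48, -0.145, 0.06) [-30.  37.  62. 110. -39.  58. -40.]
0 (0.52, 0.185, 0.02) [-44.  34.  31. 103. -23.  49. -92.]
0 (0.48, -0.145, 0.35) [ 21. -16.   6. 121. -29.  37. -46.]
180 (0.48, -0.145, 0.06) [-18.  28.  43. 109. -24.  52. 127.]
180 (0.52, 0.185, 0.02) [-32.  32.  14. 102. -10.  47.  77.]
180 (0.48, -0.145, 0.35) None
-90 (0.48, -0.145, 0.06) [ -31.   38.   65.  110.  -41.   59. -128.]
-90 (0.52, 0.185, 0.02) [-19.  31.  -3. 102.   2.  47. 157.]
-90 (0.48, -0.145, 0.35) [-20.  11.   7.  96.  42.  87. 160.]
```

```bash
python3 - <<'E'
import cv2,numpy as np
a=cv2.imread("pics/top0.png")[235:285,357:407];b=cv2.imread("pics/scene0.png")[155:205,295:345]
cv2.imwrite("pics/v3.png",np.hstack([cv2.resize(i,(400,400),interpolation=cv2.INTER_NEAREST) for i in(a,b)]))
E
```

```text
(no output)
```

View pics/v3.png

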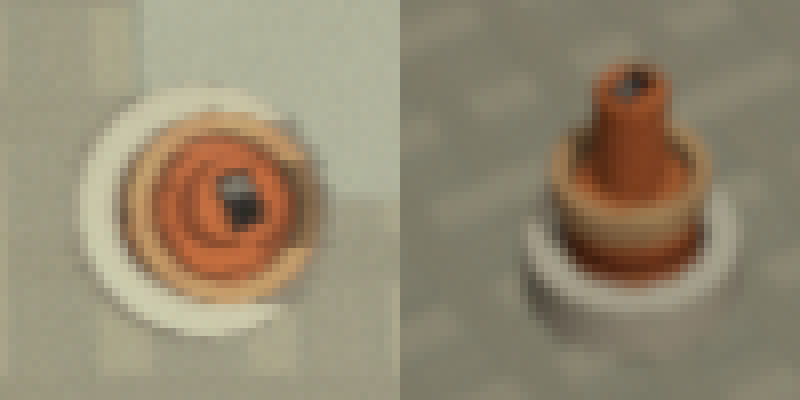

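V3: the bangle ring's centre is at top px (384.6,260.9) and the tail is at scene px (324,165.6). Both cameras agree on (0.479,−0.145) to within a few mm. I'll first probe the tray floor with the jaws at about 62 mm, to learn the true tip height at that opening.

```bash
python3 - <<'E'
from h import *
O=[180,0,171]
fingers.gripper_to(.73)
robot.move_to((.521,.184,.10),O)
robot.line_to((.521,.184,.04),velocity=.12)
s=robot.line_to((.521,.184,.006),velocity=.04,f_stop=3)
print(s,robot.current_tool_pos(),robot.current_finger_gap(),robot.current_contact_force(),robot.current_time_s())
for c in("scene","top"): cv2.imwrite(f"pics/{c}1.png",vision.grab_frame(c)[:,:,::-1])
robot.line_to((.521,.184,.15),velocity=.15)
print(robot.current_joint_positions(),robot.current_time_s())
a=cv2.imread("pics/scene1.png")[200:350,280:480];b=cv2.imread("pics/top1.png")[180:300,200:320]
cv2.imwrite("pics/v4.png",np.hstack([cv2.resize(a,(533,400)),cv2.resize(b,(260,400)[:1]+(400,))]))
for yaw in (171,81,-9,-99):
    q=robot.inverse_kinematics((.479,-.145,.15),[180,0,yaw]); print(yaw,None if q is None else np.round(q,0))
E
```

```text
True [0.52090833 0.18393626 0.01651595] 0.7288183622713788 [-0.5661444   0.05728286  4.41226135] 4.4917
[-34.4018052   22.86311173  17.56825384  95.22701391  -7.53606952
  63.28948445  66.29393431] 5.6333
171 [ -7.  18.  27. 104.  -9.  61. 105.]
81 [-19.  20.  43. 104. -16.  62.  21.]
-9 [-33.  28.  65. 104. -27.  66. -58.]
-99 [ 60.  29. -62. 101.  28.  67. 161.]
```

View pics/v4.png

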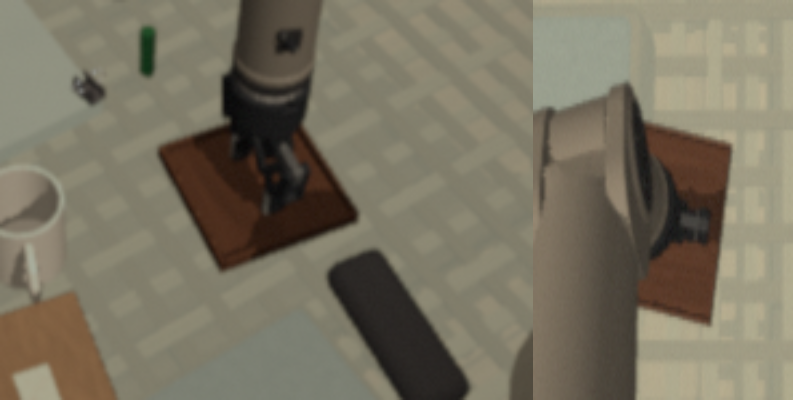

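The tips touch the tray floor at TCP z=0.0165, so tip reach is about 11.7 mm at this opening. The gripper is inside the tray and nothing else is disturbed. Next I'll grasp the bangle at TCP z=0.060, with the tips just above its underside.

```bash
python3 - <<'E'
from h import *
O=[180,0,171]; P=(.479,-.145)
fingers.gripper_to(.97)
robot.move_to((*P,.17),O)
s=robot.line_to((*P,.060),velocity=.08,f_stop=5)
print("down",s,robot.current_tool_pos(),robot.current_contact_force())
if not s:
    fingers.gripper_to(.55,force=25)
    print("gap",robot.current_finger_gap(),robot.current_contact_force(),robot.current_torque())
    print(robot.line_to((*P,.085),velocity=.06,f_stop=6),robot.current_contact_force(),robot.current_finger_gap())
    for c in("scene","top"): cv2.imwrite(f"pics/{c}2.png",vision.grab_frame(c)[:,:,::-1])
    cv2.imwrite("pics/v5.png",np.hstack([cv2.resize(cv2.imread("pics/scene2.png")[110:210,270:370],(400,400)),cv2.resize(cv2.imread("pics/top2.png")[210:310,320:420],(400,400))]))
print(robot.current_time_s())
E
```

```text
down False [ 0.47950493 -0.14514965  0.06053374] [ 0.69147916  0.27682951 -0.55354024]
gap 0.7188529517412335 [-1.68165217  0.64026396  5.04634855] [0.04833043 0.34474734 0.0069893 ]
True [ 0.27681921 -0.49864112 -0.66103408] 0.7157547704975735
9.4083
```

View pics/v5.png

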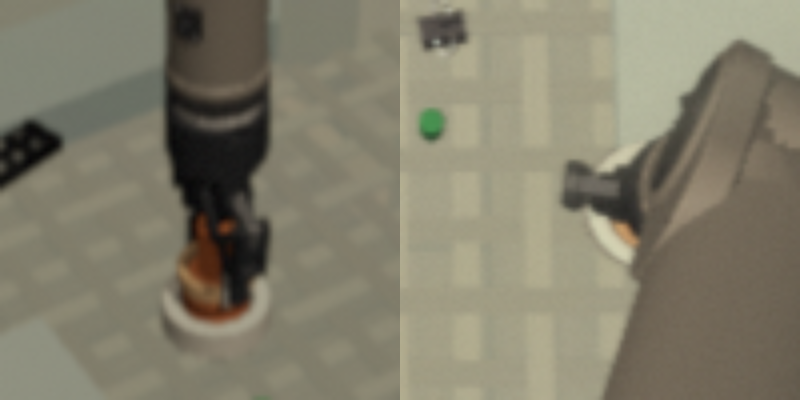

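V5: the gripper is around the bangle at scene px ~(320,180), and the flashlight is still seated in its cradle. The force stop came from the closing preload (5 N) being relieved as the lift began. I'll carry on lifting, watching the force.

```bash
python3 - <<'E'
from h import *
P=(.479,-.145)
print(robot.current_tool_pos())
for z in (.075,.10,.17):
    s=robot.line_to((*P,z),velocity=.08,f_stop=6)
    print(s,robot.current_tool_pos()[2],robot.current_contact_force(),robot.current_finger_gap())
    if s: break
for c in("scene","top"): cv2.imwrite(f"pics/{c}3.png",vision.grab_frame(c)[:,:,::-1])
cv2.imwrite("pics/v6.png",np.hstack([cv2.resize(cv2.imread("pics/scene3.png")[110:210,270:370],(400,400)),cv2.resize(cv2.imread("pics/top3.png")[210:310,320:420],(400,400))]))
print(robot.current_time_s())
E
```

```text
[ 0.47775064 -0.14450918  0.0615506 ]
False 0.07516681015675118 [-0.40241882 -0.13231248 -1.35008924] 0.7183016333490708
False 0.10021208744135371 [ 0.01734269  0.12956152 -0.49752316] 0.7202659014495424
False 0.16943731078280566 [-0.43094101 -0.07170379 -0.61922225] 0.7227982248488992
11.3167
```

View pics/v6.png

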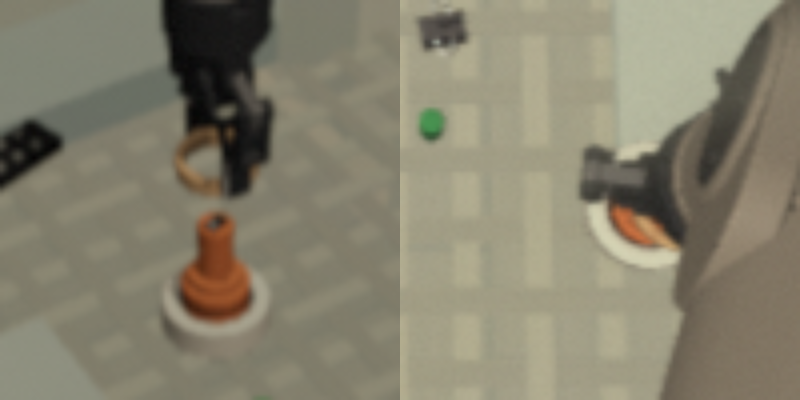

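V6: the bangle is off and held (scene px ~(323,150)), slightly tilted. The flashlight stands undisturbed in its cradle. Next I'll carry the bangle to the tray.

```bash
python3 - <<'E'
from h import *
T=(.521,.184)
robot.line_to((*T,.17),velocity=.18)
print(robot.current_finger_gap(),robot.current_time_s())
robot.line_to((*T,.05),velocity=.1)
s=robot.line_to((*T,.019),velocity=.03,f_stop=3)
print(s,robot.current_tool_pos(),robot.current_contact_force(),robot.current_finger_gap())
if s: 
    s=robot.line_to((*T,.0185),velocity=.02,f_stop=10)
    print(s,robot.current_tool_pos(),robot.current_contact_force(),robot.current_finger_gap())
for c in("scene",): cv2.imwrite(f"pics/{c}4.png",vision.grab_frame(c)[:,:,::-1])
cv2.imwrite("pics/v7.png",cv2.resize(cv2.imread("pics/scene4.png")[210:320,320:430],(550,550),interpolation=cv2.INTER_CUBIC))
print(robot.current_time_s())
E
```

```text
0.7229275547942647 13.3083
True [0.52060739 0.18389554 0.01900248] [0.42440571 0.58634846 5.25111505] 0.7177604778179647
False [0.52130418 0.18407692 0.0189636 ] [-1.21191768 -1.32587848  6.234836  ] 0.7208051855783313
15.9583
```

View pics/v7.png

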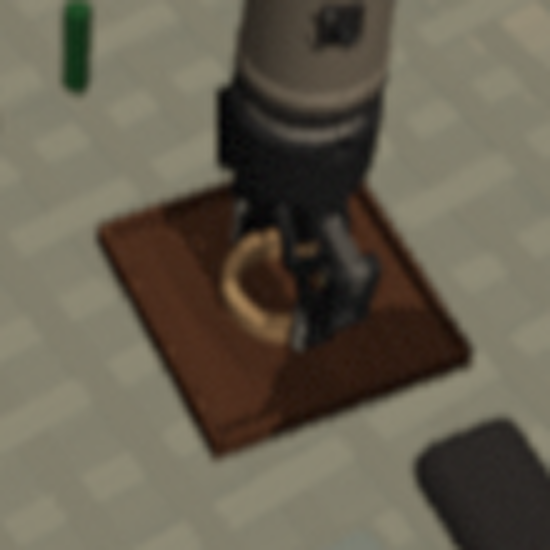

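V7: the bangle lies level on the tray floor (crop ~(270,285), scene px ~(374,267)), with contact force of about 6 N. I'll release, retreat, check it, and go above the flashlight.

```bash
python3 - <<'E'
from h import *
from scipy.spatial.transform import Rotation as Rn
T=(.521,.184); P=(.4785,-.145); O=[180,0,171]
fingers.gripper_to(.84)
robot.line_to((*T,.17),velocity=.12)
robot.line_to((*P,.19),velocity=.2)
fingers.gripper_to(.6)
for c in("scene","top"): cv2.imwrite(f"pics/{c}5.png",vision.grab_frame(c)[:,:,::-1])
print(recognise("bangle_center","scene")[:1],recognise("bangle_center","top")[:1])
cv2.imwrite("pics/v8.png",np.hstack([cv2.resize(cv2.imread("pics/scene5.png")[120:320,280:480],(400,400)),cv2.resize(cv2.imread("pics/top5.png")[200:300,200:300],(400,400))]))
print(robot.current_time_s())
for F in ((.5,-.145,.35),(.5,-.1,.3),(.55,-.1,.35),(.5,-.05,.35),(.45,-.1,.3)):
  for yaw in (171,0):
    o=(Rn.from_euler("y",-45,degrees=True)*Rn.from_euler("xyz",[180,0,yaw],degrees=True)).as_euler("xyz",degrees=True)
    q=robot.inverse_kinematics(F,o); print(F,yaw,o.round(1),None if q is None else np.round(q,0))
print(np.round(robot.current_joint_positions()))
E
```

```text
[{'rect': [376.2, 266.9, 20.4, 22.1], 'p': 0.56}] [{'rect': [258.9, 245.4, 22.4, 14.0], 'p': 0.65}]
19.9833
(0.5, -0.145, 0.35) 171 [171.1  44.3 167.4] [ 12. -14.  11. 120. -25.  35. 121.]
(0.5, -0.145, 0.35) 0 [180. -45.   0.] [ 13. -14.  10. 120. -26.  35. -50.]
(0.5, -0.1, 0.3) 171 [171.1  44.3 167.4] [ 30. -13. -10. 126. -36.  28. 127.]
(0.5, -0.1, 0.3) 0 [180. -45.   0.] [ 20. -14.  -1. 127. -30.  27. -50.]
(0.55, -0.1, 0.35) 171 [171.1  44.3 167.4] [-16. -12.  26. 117.  -6.  30.  97.]
(0.55, -0.1, 0.35) 0 [180. -45.   0.] [ 13. -10.   2. 117. -20.  31. -62.]
(0.5, -0.05, 0.35) 171 [171.1  44.3 167.4] None
(0.5, -0.05, 0.35) 0 [180. -45.   0.] None
(0.45, -0.1, 0.3) 171 [171.1  44.3 167.4] None
(0.45, -0.1, 0.3) 0 [180. -45.   0.] None
[ -8.  16.  28. 100.  -8.  67. 103.]
```

View pics/v8.png

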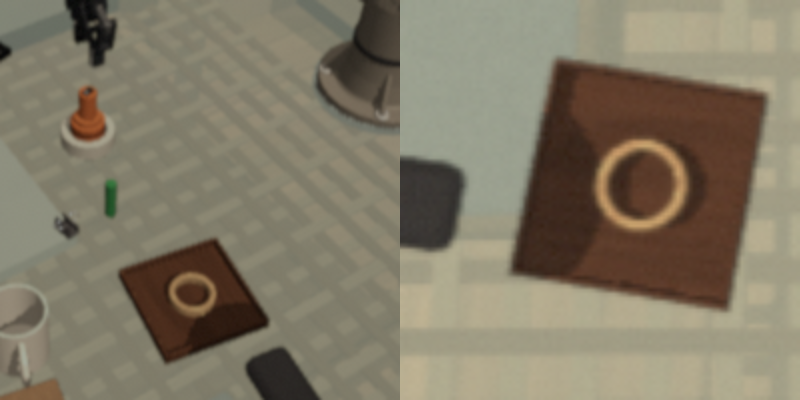

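V8: the bangle lies flat in the middle of the tray (top px ~(260,246)). The flashlight is upright in its cradle, and the lip balm and clip haven't moved. Next I'll grip the handle and draw the flashlight out.

```bash
python3 - <<'E'
from h import *
from scipy.spatial.transform import Rotation as Rn
P=(.4785,-.145)
s=robot.line_to((*P,.076),velocity=.09,f_stop=6)
print(s,robot.current_tool_pos())
if not s:
    fingers.gripper_to(.1,force=70); print(robot.current_finger_gap(),robot.current_contact_force())
    robot.line_to((*P,.12),velocity=.06); print(robot.current_contact_force(),robot.current_finger_gap())
    robot.line_to((*P,.27),velocity=.12)
    print(robot.current_contact_force(),robot.current_finger_gap(),robot.current_time_s())
    o=(Rn.from_euler("y",-45,degrees=True)*Rn.from_euler("xyz",[180,0,171],degrees=True)).as_euler("xyz",degrees=True)
    for F in ((.55,-.1,.35),(.58,-.1,.36),(.58,-.12,.33)):
        q=robot.inverse_kinematics(F,o); print(F,None if q is None else np.round(q,0))
for c in("scene","top"): cv2.imwrite(f"pics/{c}6.png",vision.grab_frame(c)[:,:,::-1])
cv2.imwrite("pics/v9.png",cv2.resize(cv2.imread("pics/scene6.png")[80:230,240:390],(500,500)))
E
```

```text
False [ 0.47906324 -0.14517358  0.07658889]
0.30841972678944307 [-0.18173626  0.76147905  3.5452359 ]
[ 0.30993719  0.38184576 -2.11231743] 0.3109580636948137
[-0.68092686 -0.20657974 -1.72394831] 0.311025507519724 24.025
(0.55, -0.1, 0.35) [-17. -12.  27. 117.  -5.  30.  96.]
(0.58, -0.1, 0.36) [-17.  -9.  27. 113.  -8.  30.  98.]
(0.58, -0.12, 0.33) [-18.  -7.  32. 116. -16.  27. 108.]
```

View pics/v9.png

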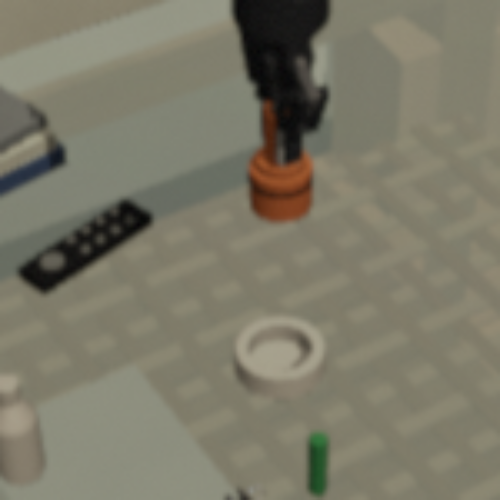

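V9: the flashlight is out of the cradle, upright in the grip (crop ~(280,170)), and the cradle is empty. Next I'll tip it.

```bash
python3 - <<'E'
from h import *
from scipy.spatial.transform import Rotation as Rn
o=(Rn.from_euler("y",-45,degrees=True)*Rn.from_euler("xyz",[180,0,171],degrees=True)).as_euler("xyz",degrees=True)
robot.move_to((.58,-.1,.36),o)
robot.pause(.5)
R=Rn.from_euler("xyz",robot.current_eef_rot(),degrees=True).as_matrix(); p=np.array(robot.current_tool_pos())
print("tool z",R[:,2],p,robot.current_finger_gap(),robot.current_contact_force(),np.abs(robot.current_dq()).max(),robot.current_time_s())
l=p+R[:,2]*.076; t=p-R[:,2]*.022
for c in("scene","top"):
    cv2.imwrite(f"pics/{c}7.png",vision.grab_frame(c)[:,:,::-1]); print(c,"pred lens,tail px",px(c,l).round(),px(c,t).round())
for n in("bangle_center","lip_balm","binder_clip","mug","cream"): print(n,[x["rect"] for x in recognise(n,"scene")[:1]])
cv2.imwrite("pics/v10.png",np.hstack([cv2.resize(cv2.imread("pics/scene7.png")[40:340,200:400],(400,600)),cv2.resize(cv2.imread("pics/top7.png")[80:305,250:400],(400,600))]))
E
```

```text
tool z [ 7.06708360e-01 -2.53706732e-04 -7.07504932e-01] [ 0.58008834 -0.10009863  0.35978044] 0.3114810874145422 [ 0.31649049  0.56692039 -0.5858853 ] 0.38670660800740914 25.425
scene pred lens,tail px [280. 137.] [303. 105.]
top pred lens,tail px [377. 178.] [383. 206.]
bangle_center [[378.1, 267.9, 22.1, 21.9]]
lip_balm [[337.2, 216.8, 3.8, 17.7]]
binder_clip [[312.7, 233.3, 10.8, 12.5]]
mug [[288.5, 286.2, 35.4, 52.8]]
cream [[245.8, 208.8, 18.1, 32.0]]
```

View pics/v10.png

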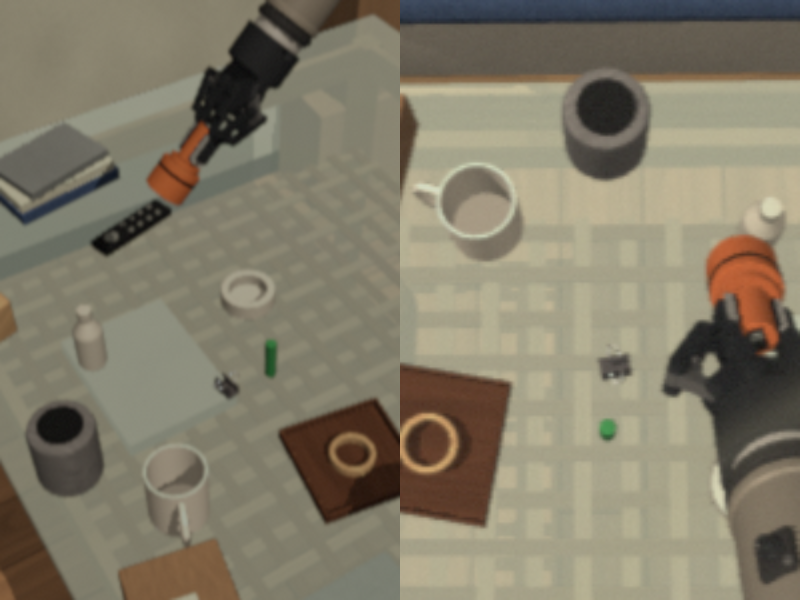

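V10: the flashlight is held slanting down and forwards, with its lens at about scene px (285,136), close to the predicted (280,137). Everything else is in place. I'll check it is still and hand in.

```bash
python3 - <<'E'
from h import *
robot.pause(.7)
print(np.abs(robot.current_dq()).max(),robot.current_tool_pos(),robot.current_finger_gap(),robot.current_time_s())
workorder.close_job()
E
```

```text
0.105062442883894 [ 0.57999381 -0.10001323  0.36000078] 0.30826626371309385 26.475
the job is handed in; nothing more can be done
```

The job is done and handed in at about 26.5 s. The bangle lies in the tray, and the arm is holding the flashlight tipped towards the bed.

- **Bangle:** I lifted it off the flashlight while the flashlight stood in its cradle, and pressed it lightly onto the tray floor before letting go. Pictures from both cameras afterwards show it flat, near the middle of the tray.
- **Flashlight:** I drew it straight up out of the cradle and tipped it 45° down towards +x. The tool axis reads (0.707, 0.000, −0.708). By the tool pose and the given sizes, its lowest point is about 28–29 cm above the nightstand. The grip was steady and the joints were practically still (0.1 deg/s or less).
- **Bystanders:** the lip balm, binder clip, mug and cream were found in the last scene picture within about 2 px of where they started. I did not re-measure the remote or the glasses case, but the arm stayed clear of both.

Some checks disagreed:

- **Camera agreement:** the two cameras placed the tray about 15 mm apart in y. I used a point close to the top camera's position, and the bangle ended up near the middle.
- **Force stop:** the first lift stopped early when the 5 N push from closing the gripper was released, so I continued in small steps.
- **Bangle tilt:** it looked slightly tilted while it was carried, but lay level once set down.
- **Lens position:** in the last picture the lens appeared about 5 px from the predicted spot. I took this as reading error, but a few degrees of tilt in the grip is possible.

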